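# Load the vial shaker, latch its guard and start it

### The job

Take the block of blue-capped vials out of the rack and set it gently on the shaker's carriage, flat on the mat between the two black cheeks. Push the clear sliding guard fully shut until its latch clicks in behind the striker, then press the long green start bar right down near its middle, so that both ends go down evenly, and let go. Keep the vials upright, and leave the other two blocks in the rack and the tin and soil ring beside the shaker where they are.

Things in the scene. Friction and masses are not known exactly. Their poses are not given: they have to be found in the camera images.
- blue_block_mid (a point): centre (24 mm above the underside) of the block of blue-capped vials, to be loaded: an aluminium block 60 mm long (its x axis) x 42 mm wide (its y axis) x 33 mm high, 0.28 kg, with two rows of three small vials whose blue caps (15.6 mm across) stand up to 48 mm above the underside. Either way round is the same. In the rack its underside is 6 mm above the table
- white_block_mid (a point): centre of a like block with white caps, to be left in the rack
- orange_block_mid (a point): centre of a like block with orange caps, to be left in the rack
- rack: fixed steel rack, 209 x 60 mm, origin on the table under its centre; holds three blocks end to end along its x axis, 67 mm apart. Thin plates stand between and beyond them, 2 mm from the block ends and up to the height of the caps (54 mm above the table), so a block can be gripped there only across its 42 mm width; its side rails are only 10 mm high
- shaker: fixed white bench shaker, 264 x 300 mm, origin on the table under it; x axis from its front (start bar) to its back, y axis from the carriage side to the motor side. Deck 50 mm high. An aluminium end wall (118 mm high, carrying the latch) closes the carriage's -y side, the grey motor housing (112 mm high) lies on its +y side
- carriage_seat (a point): centre of the carriage's rubber mat, 64 mm above the table; axes as the shaker. The block lies on it, length along x, its centre then 24 mm above this point. Black cheeks flank its long sides (51 mm apart, flared at the top, up to 45 mm high), so here it can be held only by its ends, 60 mm apart; 5 mm beyond the ends stand corner stops 6 mm high, 30 mm apart
- guard_handle (a point): middle of the guard's black handle bar, 12 mm thick, 88 mm long along the shaker's x axis, 26 mm above the guard's clear roof (roof top 122 mm above the table), 20 mm free under the bar. It moves with the guard, which is 154 mm wide (x), 138 mm long (y), open at both ends, and shuts towards the shaker's -y
- guard (a joint): opening of the sliding guard in m along the shaker's y axis: 0 shut (latched within about 1 mm of 0), 0.137 fully open. It slides with 1 to 2 N; two spring buffers and the latch ramp resist the last 20 mm with up to about 12 N; the hard stop is at -0.002. If it is let go before the latch has caught, it stands open or springs back to several mm open
- latch_pawl (a joint): angle of the spring latch pawl on the end wall in rad: 0 down (rest, and latched when the guard is shut); about 0.3 while the striker on the guard lifts it
- start_bar_top (a point): middle of the top face of the green start bar, 180 mm long along the shaker's y axis, 24 mm wide, 74 mm above the table when up, at the front of the shaker; a white mark lies across its middle
- start_bar (a joint): how far the start bar is pressed down in m: 0 up, 0.007 bottom stop; springs, about 1.4 N to start it and 6.5 N to the bottom; it comes up by itself
- start_bar_rock (a joint): tilt of the start bar in rad, 0 level; it tilts by force x distance from the middle / 6 N m per rad
- tin_a_mid (a point): centre of a white lidded moisture tin, 56 mm across and 36 mm high, standing right of the shaker; bystander
- ring_mid (a point): centre of a steel cutting ring full of soil, 69 mm across and 20 mm high, right of the shaker; bystander

How it is judged:
On the way, in this order (a step that is already met when the one before it is completed fails the run):
1. the blue-capped block stands on the carriage's mat between the cheeks, let go (z of blue_block_mid in the frame of carriage_seat between 0.02 and 0.027 m and horizontal distance between blue_block_mid and carriage_seat below 0.01 m and angle between the x axis of blue_block_mid and the x axis of carriage_seat, either way round below 0.2 rad and contact force between the fingers and blue_block below 0.1 N), for 0.2 s.
2. the guard is shut and the latch pawl has dropped behind its striker (value of joint guard below 0.003 m and value of joint latch_pawl below 0.08 rad), for 0.2 s.
3. the start bar is pressed down evenly (at least 5 mm, tilted by less than 0.025 rad) with the guard latched (all of step 2 and value of joint start_bar above 0.005 m and value of joint start_bar_rock between -0.025 and 0.025 rad), for 0.1 s.
At the end, for the whole second after the job is handed in: the blue-capped block stands flat on the carriage mat (centre within 10 mm, turned by less than 0.2 rad), the guard is within 3 mm of shut with the latch pawl down behind the striker, and the start bar is up again (within 1.5 mm) (all of step 2 and z of blue_block_mid in the frame of carriage_seat between 0.02 and 0.027 m and horizontal distance between blue_block_mid and carriage_seat below 0.01 m and angle between the x axis of blue_block_mid and the x axis of carriage_seat, either way round below 0.2 rad and value of joint start_bar below 0.0015 m); the robot touches nothing.
It fails at once if the blue-capped block is tipped by more than 0.5 rad (angle between blue_block_mid's own z axis and vertical above 0.5 rad).
It fails at once if the blue-capped block is dropped (falls free of the fingers faster than 0.5 m/s, as from more than about 13 mm) (contact force between the fingers and blue_block below 0.1 N and linear speed of blue_block above 0.5 m/s).
It fails at once if another block is moved more than 15 mm or tipped (distance of any of white_block_mid, orange_block_mid from where it was at the start of the episode above 0.015 m).
It fails at once if the tin or the soil ring is moved more than 20 mm (distance of any of tin_a_mid, ring_mid from where it was at the start of the episode above 0.02 m).
It also fails if it takes over 72 s, if anything falls off the work surface, if the arm or the gripper's body presses on something with over 40 N, if the wrist force passes 120 N, or if a joint passes its speed limit or range.

### The arm

A 6-joint arm with a two-finger parallel gripper is mounted at the origin on a cart in front of the work surface, level with it; the furniture and walls round the work are solid. World frame = base frame: x ahead of the robot, y to its left, z up, the work surface at z = 0. Lengths are in m, angles in rad, forces in N, time in s.
With the tool pointing down it reaches from about 0.35 to 0.775 m from the base axis. Payload 5.5 kg.
Tool frame: the origin (TCP) lies at the very end of the fingers, on their centre line; the grasp point (between the pads) lies 19 mm behind it (env.grip_point_offset is the distance from the TCP to the grasp point, in m); z points along the fingers, y is the line along which they close (so a half turn about z gives the same grasp; the last joint's range is limited). The gripper opens to 85 mm and grips with 20 to 120 N. Pads are 22 mm wide; open, the fingers measure 114 mm over their backs; the gripper's body (76 mm by 85 mm) begins 54 mm behind the grasp point. The pads swing forward as they close: fully open they stand 13 mm farther back than shut.
Start: joints at [1.015, 0.313, 0.046, 1.304, 0, 1.431], TCP at [0.232, 0.526, 0.231] pointing down, gripper open.
Joint ranges: [-2.76, 2.76], [-0.86, 1.69], [-1.03, 1.26], [-2.2, 2.34], [-1.47, 1.5], [-3.14, 3.14]. Speed limits (rad/s): [2.57, 2.57, 3.14, 3.14, 3.14, 3.14].

### API

Orientations are given as a unit quaternion [w, x, y, z].
In Python, from workcell import sensors, imaging, workorder, env gives the robot as it stands.
- The arm moves only by the shell command python3 -m handwheel 'ROWS' [FORCE]. ROWS is JSON, a list of rows, each a list of 5 numbers: the shift along the tool's x, y, z in mm, then the turn about the tool's z in rad, then the opening, from 0 (shut) to 1 (fully open). A call has 1 to 8 rows; each row is the pose to reach, as a shift and turn from the pose commanded when the call began, along the tool's axes at that moment; what a row does not reach only later rows make up. A row lasts 1/10 s, in which the tool goes at most 50 mm and 8.59 degrees, less where a joint would pass 70% of its speed; a pose out of reach is approached as far as the arm can. A call with a gripper value outside its range is refused whole. The fingers move at their own pace and stop on an object; FORCE is the grip in N (left out, the last holds). Time passes only in rows, so rows that repeat a pose let the fingers close. It gives the time, the measured TCP pose, the force, the opening and the grip force at its end, in the units of the state.
- sensors.get_state(): the state, without advancing time (a new reading comes with each control period).
- imaging.read_camera(name): name is "side" or "top"; returns a dict with "color" (400x640x3 uint8, blue, green, red), "z_map" (400x640 float32, m along the optical axis (not along the pixel's ray), 0 where there is no reading), "fx", "fy", "cx", "cy" (pixels), "xyz" and "rotation" of the camera in the world. Camera axes: x right, y down, z forward; pixel columns grow to the right and rows downward; lengths in m; the calibration is good to about 2 mm. A picture is of the moment at which its call begins.
- workorder.hand_in(): hands the job in; it is judged then, once.
The state is a dict: "clock": time; "joint_pos": joint angles; "qvel": joint speeds; "tau": joint torques, N m; "tcp_pos": TCP position; "orientation": TCP orientation; "wrist_force": force on the tool from outside, world axes, zero at the start; "ft_torque": the same for the moment, N m; "finger_gap": finger opening in m; "grip_force": force on a finger pad.
Only numpy, scipy, OpenCV 4.12 (cv2) and the standard library are available. Lean on these libraries where they do the work, as an engineer would, in place of code of your own. Each camera call takes 0.05 s, during which the arm holds its last target. There are 200 camera calls.

## Working session

There is one attempt and no reset: what is moved stays moved. The work goes in short steps, Python scripts to look and compute and a shell command to move; the robot and the scene stay as the last step left them, time stands still between calls to the robot, and variables do not carry over. Pictures are saved under pics/ and viewed, at most 12 in all, crops included, and the job is handed in when it is done.

```bash
mkdir -p pics; ls; python3 - <<'E'
from workcell import sensors, imaging, env
import cv2,numpy as np
s=sensors.get_state();print(s, env.grip_point_offset)
for n in ("side","top"):
    c=imaging.read_camera(n);cv2.imwrite(f"pics/{n}0.png",c["color"]);np.save(f"{n}0.npy",c,allow_pickle=True)
    print(n,c["fx"],c["fy"],c["cx"],c["cy"],c["xyz"],np.array(c["rotation"]).tolist())
E
```

```text
pics
{'clock': 0.0, 'joint_pos': array([ 1.01542177e+00,  3.13992518e-01,  4.49648642e-02,  1.30357537e+00,
       -2.40769115e-05,  1.43120542e+00]), 'qvel': array([-0.00101763,  0.00042142,  0.00067242, -0.00062315,  0.0013751 ,
       -0.00071143]), 'tau': array([-2.45742493e-03, -4.80623746e+01,  2.98537391e+01,  1.93462917e-02,
       -6.34700655e-05, -6.15293843e-07]), 'tcp_pos': array([0.23198661, 0.52556926, 0.23040757]), 'orientation': array([-2.96300015e-04,  2.06397485e-01,  9.78467814e-01, -8.53456981e-04]), 'wrist_force': array([-0.41787119, -0.2120571 ,  0.46916447]), 'ft_torque': array([-0.02019807, -0.03660395, -0.00340621]), 'grip_force': 0.0, 'finger_gap': 0.08555167051245097} 0.0187
side 495.7832726518495 495.7832726518495 319.9840058743387 199.3078432563934 [0.59936541 0.54365128 1.02251592] [-0.011808743784958048, 0.054114989009252594, 0.9511481057089953, -0.3037258674214945]
top 461.106113962134 461.106113962134 331.3530169238014 206.0033035540693 [ 0.42502438 -0.10244525  1.1980582 ] [0.030312802391388807, -0.7010302482747217, 0.7118607882735369, -0.02986541701770015]
```

View pics/top0.png

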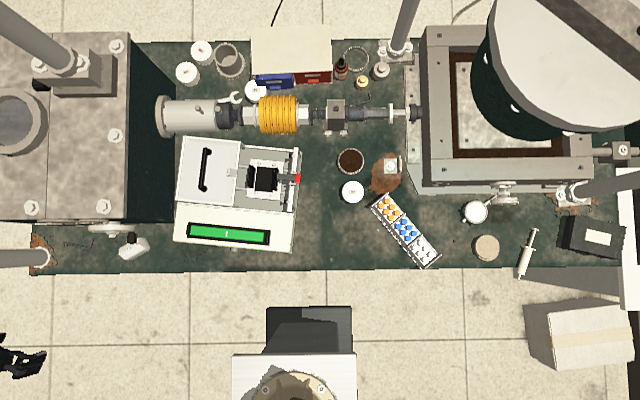

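View pics/side0.png

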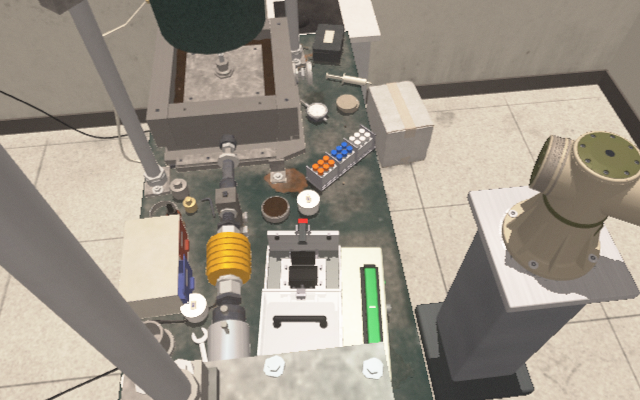

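```bash
cat > h.py <<'E'
import numpy as np,cv2
from scipy.spatial.transform import Rotation as R
from workcell import imaging,sensors
def cam(n): return imaging.read_camera(n)
def rot(c):
    q=np.array(c["rotation"]);return R.from_quat([*q[1:],q[0]])
def plane(c,uv,z):
    uv=np.atleast_2d(uv).astype(float)
    d=np.c_[(uv[:,0]-c["cx"])/c["fx"],(uv[:,1]-c["cy"])/c["fy"],np.ones(len(uv))]
    d=rot(c).apply(d);o=np.array(c["xyz"]);return o+d*((z-o[2])/d[:,2])[:,None]
def proj(c,p):
    q=rot(c).inv().apply(np.atleast_2d(p)-np.array(c["xyz"]));return np.c_[c["fx"]*q[:,0]/q[:,2]+c["cx"],c["fy"]*q[:,1]/q[:,2]+c["cy"]]
def cloud(c):
    v,u=np.mgrid[0:400,0:640];z=c["z_map"]
    p=np.stack([(u-c["cx"])/c["fx"]*z,(v-c["cy"])/c["fy"]*z,z],-1).reshape(-1,3)
    return (rot(c).apply(p)+np.array(c["xyz"])).reshape(400,640,3)
def mask(c,lo,hi): return cv2.inRange(cv2.cvtColor(c["color"],cv2.COLOR_BGR2HSV),lo,hi)
def clip(m,x0,y0,x1,y1):
    o=np.zeros_like(m);o[y0:y1,x0:x1]=m[y0:y1,x0:x1];return o
def rect(c,m,z):
    n,l,st,_=cv2.connectedComponentsWithStats(m);i=1+st[1:,4].argmax()
    v,u=np.nonzero(l==i);p=plane(c,np.c_[u,v],z)[:,:2]
    r=cv2.minAreaRect((p*1000).astype(np.float32));return r,cv2.boxPoints(r),p.mean(0),st[i]
E
python3 - <<'E'
from h import *
np.set_printoptions(precision=4,suppress=True)
C={n:np.load(n+"0.npy",allow_pickle=True).item() for n in("top","side")}
roi={"top":dict(caps=(360,180,450,275),bar=(170,215,285,255),hand=(190,140,220,198)),
"side":dict(caps=(300,115,385,195),bar=(340,255,395,352),hand=(268,308,332,332))}
for n,c in C.items():
    r=roi[n]
    for k,lo,hi,z in(("blue",(95,120,60),(125,255,255),.054),("orange",(5,150,120),(22,255,255),.054)):
        m=clip(mask(c,lo,hi),*r["caps"]);v,u=np.nonzero(m)
        print(n,k,len(u),plane(c,[u.mean(),v.mean()],z)[0], np.array(cv2.minAreaRect((1000*plane(c,np.c_[u,v],z)[:,:2]).astype(np.float32)),dtype=object))
    x=rect(c,clip(mask(c,(45,120,60),(75,255,255)),*r["bar"]),.074);print(n,"bar",x)
    x=rect(c,clip(mask(c,(0,0,0),(180,255,60)),*r["hand"]),.151);print(n,"hand",x)
t=C["top"];P=cloud(t)
print((P[150:200:3,225:310:5,2]*1000).astype(int))
a=cv2.resize(t["color"][130:260,165:305],None,fx=5,fy=5,interpolation=cv2.INTER_CUBIC)[:600]
b=cv2.resize(C["side"]["color"][215:355,250:400],None,fx=4,fy=4,interpolation=cv2.INTER_CUBIC)
cv2.imwrite("pics/a.png",a);cv2.imwrite("pics/b.png",b)
E
```

```text
top blue 152 [ 0.4611 -0.2854  0.054 ] [(460.8192138671875, -285.8348083496094)
 (49.17962646484375, 32.289974212646484) 38.532196044921875]
top orange 183 [ 0.5277 -0.2405  0.054 ] [(535.6478271484375, -237.5191650390625)
 (67.53317260742188, 99.62712860107422) 88.41024780273438]
top bar (((458.4437561035156, 153.86996459960938), (180.6676025390625, 25.37396240234375), 83.43897247314453), array([[435.5182,  65.5774],
       [460.726 ,  62.6782],
       [481.3693, 242.1625],
       [456.1615, 245.0618]], dtype=float32), array([0.4585, 0.1542]), array([190, 225,  74,  17, 762], dtype=int32))
top hand (((603.2532348632812, 188.4727783203125), (19.0041446685791, 99.75031280517578), 84.13664245605469), array([[552.6683, 184.1155],
       [651.8967, 173.9254],
       [653.8381, 192.8301],
       [554.6097, 203.0202]], dtype=float32), array([0.6054, 0.1904]), array([198, 148,  13,  44, 204], dtype=int32))
side blue 182 [ 0.4625 -0.288   0.054 ] [(462.05755615234375, -289.0793762207031)
 (54.20545196533203, 36.582481384277344) 38.12278747558594]
side orange 217 [ 0.5146 -0.2464  0.054 ] [(5
[... 1199 characters left out ...]
125  55  52 109  66  67  62  68 104  65  59  57 119  16   0]
 [123 132 127  51  50 105  66  69  65  63 109 140 142  50 131  12   1]
 [120 124 123  51  52 103  65  64  67  63 108 142 145 145 138 141  -2]
 [122 122 124  50  51 103  60  65  64  67 109  62 144 142 145   1   1]
 [123 122 122  52  53 104  68  66  63  66 111  64  49 134  98   2  -3]
 [121 119 121  49  52  98  63  66  66  61 109  65  49 116 110   0  -1]
 [125 119 115  60  58  65  62  66  65  61  99  66  48 118  87   0   2]
 [121 121  52  52  48  67  62  61  63  60  62  64  56 118  80   7  -2]
 [121 118  53  48  51  65  64  64  62  73  66  61  52 118  69   1   0]
 [126 122  52  50  53  50  48  62  63  65  64  53  54 115  68   0  -1]]
```

View pics/a.png

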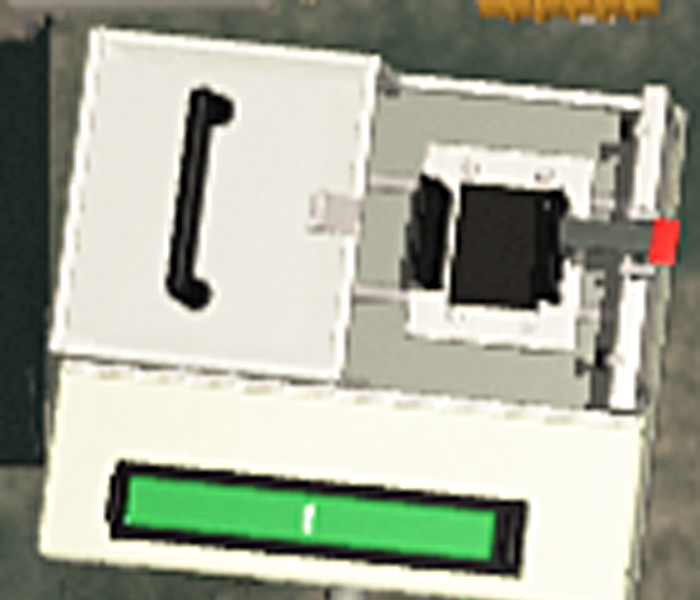

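View pics/b.png

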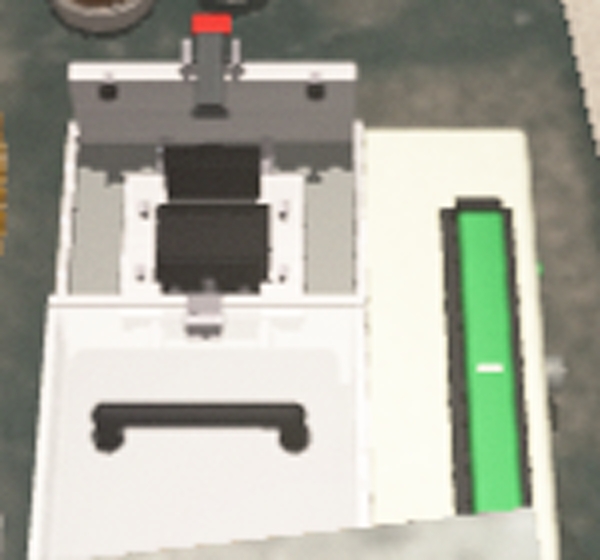

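```bash
cat >> h.py <<'E'
def tri(ct,ut,cs,us):
    A=[];b=[]
    for c,u in((ct,ut),(cs,us)):
        o=np.array(c["xyz"]);d=plane(c,u,0)[0]-o;d/=np.linalg.norm(d);M=np.eye(3)-np.outer(d,d);A.append(M);b.append(M@o)
    return np.linalg.lstsq(np.vstack(A),np.hstack(b),rcond=None)[0]
def go(x,y,z,yaw):
    """shift in tool axes (mm) and turn, from the measured pose; yaw = world angle of tool y in deg"""
    s=sensors.get_state();q=s["orientation"];r=R.from_quat([*q[1:],q[0]])
    d=r.inv().apply(np.array([x,y,z])-s["tcp_pos"])*1000;ty=r.apply([0,1,0]);a=np.degrees(np.arctan2(ty[1],ty[0]))
    t=-((yaw-a+180)%360-180);print("now yaw %.1f"%a,"shift",d.round(1),"turn %.3f"%np.radians(t),"q6",s["joint_pos"][5].round(2),"t",s["clock"])
E
python3 - <<'E'
from h import *
np.set_printoptions(precision=4,suppress=True)
C={n:np.load(n+"0.npy",allow_pickle=True).item() for n in("top","side")};t,s=C["top"],C["side"]
up=lambda x,y:(x/5-.4+165,y/5-.4+130)
us=lambda x,y:(x/4-.4+250,y/4-.4+215)
for a,b in zip([(470,168),(545,175),(455,318),(530,325),(500,246.5)],[(145,272),(145,207),(283,275),(283,210),(213,241)]):
    print(tri(t,up(*a),s,us(*b)),plane(t,up(*a),.07)[0,:2],plane(s,us(*b),.07)[0,:2])
print("handle",tri(t,up(193,200),s,us(201,413)),plane(t,up(193,200),.154)[0],plane(s,us(201,413),.15)[0])
print("mark",tri(t,up(309,519),s,us(489,368)),plane(t,up(309,519),.074)[0])
P=cloud(t);seat=tri(t,up(500,246.5),s,us(213,241))
a=np.radians(-6.5);ax=np.array([np.cos(a),np.sin(a)]);ay=np.array([-ax[1],ax[0]])
for n,c in C.items():
    P=cloud(c).reshape(-1,3);P=P[(c["z_map"]>0).ravel()];d=P[:,:2]-seat[:2];L=np.c_[d@ax,d@ay,P[:,2]]
    k=(abs(L[:,0])<40)&(L[:,1]>-120)&(L[:,1]<0)&(L[:,2]>.126)&(L[:,2]<.2);q=L[k];print(n,"latch",k.sum(),q.min(0),q.max(0)); print(np.percentile(q,[5,50,95],axis=0))
    k=(abs(L[:,0])<18)&(abs(L[:,1])<45)&(L[:,2]>.09)&(L[:,2]<.116);q=L[k];print("cheeks",q[q[:,1]<0].min(0),q[q[:,1]<0].max(0),q[q[:,1]>0].min(0),q[q[:,1]>0].max(0),np.median(q[q[:,1]>0],0),np.median(q[q[:,1]<0],0))
    # block caps by colour, top faces only (bright)
    B=cloud(c)
    m=clip(mask(c,(95,120,60),(125,255,255)),*((360,180,450,275) if n=="top" else (300,115,385,195)))>0
    hsv=cv2.cvtColor(c["color"],cv2.COLOR_BGR2HSV);print("V",np.percentile(hsv[m][:,2],[5,25,50,75,95]),"3d mean",B[m].mean(0))
    for f in(.5,.8):
        mm=m&(hsv[...,2]>f*np.percentile(hsv[m][:,2],90));v,u=np.nonzero(mm);p=plane(c,np.c_[u,v],.054);print(f,len(u),p.mean(0),cv2.minAreaRect((1000*p[:,:2]).astype(np.float32)))
print("px",plane(t,[(352,191),(350,160)],.03),plane(t,[(330,272),(330,250)],0), "free", proj(t,[[.42,-.05,0],[.42,0,0]]))
E
```

```text
[0.63   0.0759 0.0708] [0.6304 0.076 ] [0.6298 0.0756]
[0.6265 0.0385 0.0719] [0.6263 0.0389] [0.6271 0.0373]
[0.557  0.084  0.0661] [0.5558 0.0835] [0.5578 0.0857]
[0.5528 0.0467 0.0677] [0.5518 0.0466] [0.5536 0.0477]
[0.5919 0.0613 0.0687] [0.591  0.0612] [0.5926 0.0617]
handle [0.6047 0.19   0.1509] [0.6022 0.1895 0.154 ] [0.6066 0.1891 0.15  ]
mark [0.4591 0.1529 0.0777] [0.4579 0.1541 0.074 ]
top latch 16051 [-0.4775 -0.7935  0.126 ] [ 0.3889 -0.0001  0.2   ]
[[ 0.0272 -0.7182  0.1359]
 [ 0.1295 -0.4539  0.1749]
 [ 0.3594 -0.0634  0.1827]]
cheeks [-0.5136 -0.8964  0.09  ] [ 0.3985 -0.      0.116 ] [-0.2717  0.      0.09  ] [0.3791 0.5604 0.116 ] [0.1318 0.0733 0.0997] [ 0.2023 -0.1101  0.0968]
V [129. 245. 247. 251. 255.] 3d mean [ 0.4607 -0.2831  0.0682]
0.5 145 [ 0.4613 -0.2857  0.054 ] ((460.9185791015625, -285.959228515625), (49.17967224121094, 31.97075843811035), 38.53114700317383)
0.8 130 [ 0.4616 -0.2862  0.054 ] ((461.41510009765625, -286.58203125), (49.180824279785156, 30.374467849731445), 38.5258674621582)
side latch 16569 [-0.6533 -0.7927  0.126 ] [ 0.4175 -0.0003  0.2   ]
[[-0.5372 -0.6733  0.133 ]
 [ 0.1704 -0.4399  0.1584]
 [ 0.3758 -0.0526  0.1848]]
cheeks [-0.6579 -0.7865  0.09  ] [ 0.4041 -0.      0.116 ] [-0.0221  0.      0.09  ] [0.3833 0.1968 0.116 ] [0.2779 0.038  0.0941] [ 0.2738 -0.0923  0.0954]
V [116.   152.25 194.5  222.   225.  ] 3d mean [ 0.4625 -0.2878  0.0543]
0.5 182 [ 0.4624 -0.2881  0.054 ] ((462.05755615234375, -289.0793762207031), (54.20545196533203, 36.582481384277344), 38.12278747558594)
0.8 109 [ 0.4626 -0.2903  0.054 ] ((461.6602783203125, -290.423583984375), (50.47865295410156, 32.7952995300293), 37.73155212402344)
px [[ 0.5623 -0.1557  0.03  ]
 [ 0.6423 -0.1521  0.03  ]] [[ 0.3567 -0.0964  0.    ]
 [ 0.4131 -0.0972  0.    ]] free [[311.7138 247.6083]
 [292.3952 247.9045]]
```

```bash
python3 -c "
from h import *
go(.462,-.288,.2,128.3)"
```

```text
now yaw 66.2 shift [-539.1 -651.3   31.4] turn -1.084 q6 1.43 t 0.1
```

```bash
python3 -m handwheel '[[-539,-651,0,-1.084,1],[-539,-651,0,-1.084,1],[-539,-651,0,-1.084,1],[-539,-651,0,-1.084,1],[-539,-651,0,-1.084,1],[-539,-651,0,-1.084,1],[-539,-651,0,-1.084,1],[-539,-651,0,-1.084,1]]'; python3 -c "
from h import *
go(.462,-.288,.2,128.3)"
```

```text
clock: 0.9
tcp_pos: [0.33, 0.1871, 0.2315]
orientation: [0.0, -0.314, 0.949, -0.0]
wrist_force: [0.8, -0.1, -0.4]
finger_gap: 0.0854
grip_force: 0.0
now yaw 126.7 shift [ 177.8 -459.9   31.5] turn -0.029 q6 -0.34 t 0.9
```

```bash
python3 -m handwheel '[[178,-460,0,-0.029,1],[178,-460,0,-0.029,1],[178,-460,0,-0.029,1],[178,-460,0,-0.029,1],[178,-460,0,-0.029,1],[178,-460,0,-0.029,1],[178,-460,0,-0.029,1],[178,-460,0,-0.029,1]]'; python3 -c "
from h import *
go(.462,-.288,.1,128.3)"
```

```text
clock: 1.7
tcp_pos: [0.435, -0.1994, 0.2314]
orientation: [0.0, -0.325, 0.946, 0.0]
wrist_force: [0.7, 0.8, 0.7]
finger_gap: 0.0854
grip_force: 0.0
now yaw 128.0 shift [ 33.3 -86.5 131.4] turn -0.005 q6 -1.26 t 1.7
```

```bash
python3 -m handwheel '[[33,-86,31,-0.005,1],[33,-86,31,-0.005,1],[33,-86,60,-0.005,1],[33,-86,131,-0.005,1],[33,-86,131,-0.005,1],[33,-86,131,-0.005,1],[33,-86,131,-0.005,1]]'; python3 - <<'E'
from h import *
go(.462,-.288,.013,128.3)
a=cam("top");b=cam("side")
cv2.imwrite("pics/c.png",np.hstack([cv2.resize(a["color"][165:275,345:455],None,fx=3.6,fy=3.6,interpolation=2),cv2.resize(b["color"][85:195,290:400],None,fx=3.6,fy=3.6,interpolation=2)]))
E
```

```text
clock: 2.4
tcp_pos: [0.462, -0.2852, 0.1008]
orientation: [-0.0, -0.328, 0.945, 0.0]
wrist_force: [-0.1, -0.7, 1.0]
finger_gap: 0.0856
grip_force: 0.0
now yaw 128.3 shift [ 1.7 -2.3 87.8] turn 0.000 q6 -1.37 t 2.4
```

View pics/c.png

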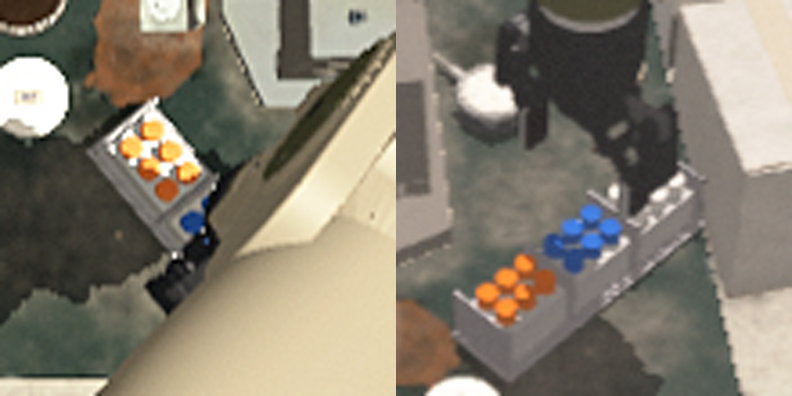

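The side view (right half) shows the open fingers straddling above the blue caps (588,240), clear of neighbours. Descending.

```bash
python3 -m handwheel '[[2,-2,25,0,1],[2,-2,50,0,1],[2,-2,70,0,1],[2,-2,80,0,1],[2,-2,88,0,1],[2,-2,88,0,1],[2,-2,88,0,1]]'; python3 -m handwheel '[[0,0,0,0,0.3],[0,0,0,0,0.3],[0,0,0,0,0.3],[0,0,0,0,0.3],[0,0,0,0,0.3],[0,0,0,0,0.3],[0,0,0,0,0.3],[0,0,0,0,0.3]]' 50
```

```text
clock: 3.2
tcp_pos: [0.4625, -0.2886, 0.0136]
orientation: [0.0, -0.328, 0.945, -0.001]
wrist_force: [0.4, -1.2, 0.9]
finger_gap: 0.0856
grip_force: 0.0
clock: 4.0
tcp_pos: [0.462, -0.2882, 0.0133]
orientation: [0.0, -0.328, 0.945, -0.0]
wrist_force: [-1.5, 1.4, 5.6]
finger_gap: 0.041
grip_force: 52.8
```

```bash
python3 -m handwheel '[[0,0,-10,0,0.3],[0,0,-30,0,0.3],[0,0,-60,0,0.3],[0,0,-85,0,0.3],[0,0,-100,0,0.3],[0,0,-100,0,0.3],[0,0,-100,0,0.3]]'; python3 -c "
from h import *
go(.46,-.105,.113,83.5)"
```

```text
clock: 4.7
tcp_pos: [0.4615, -0.2879, 0.1123]
orientation: [-0.0, -0.328, 0.945, 0.0]
wrist_force: [-0.0, -0.2, -3.7]
finger_gap: 0.0413
grip_force: 51.9
now yaw 128.3 shift [-112.2  144.5   -0.7] turn 0.782 q6 -1.37 t 4.7
```

```bash
python3 -m handwheel '[[-10,20,0,0.1,0.3],[-30,45,0,0.22,0.3],[-50,70,0,0.35,0.3],[-70,95,0,0.48,0.3],[-90,120,0,0.6,0.3],[-112,144,0,0.72,0.3],[-112,144,0,0.782,0.3],[-112,144,0,0.782,0.3]]'; python3 - <<'E'
from h import *
go(.46,-.105,.03,83.5)
b=cam("side");cv2.imwrite("pics/d.png",cv2.resize(b["color"][100:260,250:410],None,fx=3.5,fy=3.5,interpolation=2))
E
```

```text
clock: 5.5
tcp_pos: [0.4592, -0.1043, 0.1112]
orientation: [-0.001, 0.056, 0.998, 0.0]
wrist_force: [0.4, 0.8, -2.7]
finger_gap: 0.0411
grip_force: 52.1
now yaw 83.6 shift [-1.1 -0.7 81.2] turn 0.002 q6 -0.28 t 5.5
```

View pics/d.png

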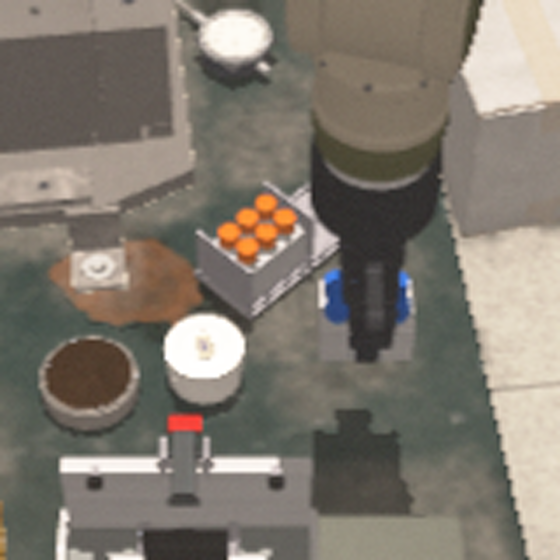

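The block hangs upright in the fingers (at 365,310 in the crop), with free table below. Setting it down.

```bash
python3 -m handwheel '[[0,0,30,0,0.3],[0,0,65,0,0.3],[0,0,90,0,0.3],[0,0,98,0,0.3],[0,0,102,0,0.3],[0,0,104,0,0.3],[0,0,104,0,0.3]]'
```

```text
clock: 6.25
tcp_pos: [0.4612, -0.1063, 0.0095]
orientation: [0.001, 0.057, 0.998, -0.0]
wrist_force: [-0.3, -0.8, -3.1]
finger_gap: 0.0411
grip_force: 52.0
```

```bash
python3 -m handwheel '[[0,0,1,0,0.3],[0,0,2,0,0.3],[0,0,2,0,0.3]]'
```

```text
clock: 6.55
tcp_pos: [0.4611, -0.1059, 0.0073]
orientation: [0.001, 0.057, 0.998, -0.0]
wrist_force: [-0.1, -0.3, -1.2]
finger_gap: 0.0416
grip_force: 52.5
```

Contact began (weight reduced). Release, rise, and then turn 90°.

```bash
python3 -m handwheel '[[0,0,0.5,0,1],[0,0,0.5,0,1],[0,0,0.5,0,1],[0,0,0.5,0,1],[0,0,0.5,0,1],[0,0,-30,0,1],[0,0,-70,0,1],[0,0,-110,0,1]]'; python3 -m handwheel '[[-120,0,-5,0,1],[-120,0,-5,0,1],[-120,0,-5,0,1],[-120,0,-5,0,1]]'; python3 - <<'E'
from h import *
a=cam("top");b=cam("side")
m=clip(mask(a,(95,120,60),(125,255,255)),300,200,420,290);v,u=np.nonzero(m);p=plane(a,np.c_[u,v],.048);print(len(u),p.mean(0),cv2.minAreaRect((1000*p[:,:2]).astype(np.float32)))
m=clip(mask(b,(95,120,60),(125,255,255)),310,150,400,240);v,u=np.nonzero(m);p=plane(b,np.c_[u,v],.048);print(len(u),p.mean(0),cv2.minAreaRect((1000*p[:,:2]).astype(np.float32)))
cv2.imwrite("pics/e.png",np.hstack([cv2.resize(a["color"][180:290,300:410],None,fx=3.6,fy=3.6,interpolation=2),cv2.resize(b["color"][130:240,300:410],None,fx=3.6,fy=3.6,interpolation=2)]))
go(.461,-.106,.12,173.5)
E
```

```text
clock: 7.35
tcp_pos: [0.4596, -0.1054, 0.1175]
orientation: [-0.001, 0.057, 0.998, 0.0]
wrist_force: [0.3, -0.6, 0.2]
finger_gap: 0.0856
grip_force: 0.0
clock: 7.75
tcp_pos: [0.5824, -0.1198, 0.1215]
orientation: [0.001, 0.056, 0.998, -0.0]
wrist_force: [-1.3, 0.6, -0.1]
finger_gap: 0.0855
grip_force: 0.0
0 [nan nan nan] ((0.0, 0.0), (0.0, 0.0), 0.0)
202 [ 0.46272443 -0.10680948  0.048     ] ((461.98980712890625, -107.34552001953125), (37.32999801635742, 50.593482971191406), 83.26069641113281)
now yaw 83.5 shift [118.4  -0.4   1.1] turn -1.570 q6 -0.23 t 7.85<stdin>:3: RuntimeWarning: Mean of empty slice.
  ret = um.true_divide(
```

View pics/e.png

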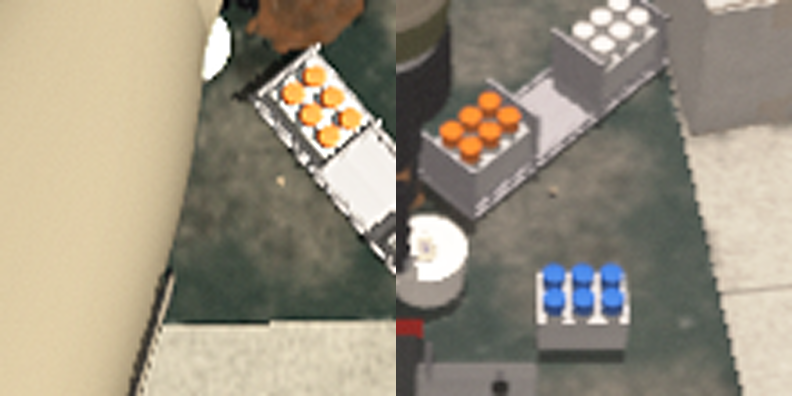

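The side view (right) shows the block upright on the table, blue caps around (583,288), and the other two blocks undisturbed. Now checking latch clearance for the placing and preparing the regrip.

```bash
python3 - <<'E'
from h import *
np.set_printoptions(precision=3,suppress=True)
seat=np.array([.5915,.0613]);a=np.radians(-6.6);ax=np.array([np.cos(a),np.sin(a)]);ay=np.array([-ax[1],ax[0]])
for n in("top","side"):
    c=np.load(n+"0.npy",allow_pickle=True).item();P=cloud(c)[c["z_map"]>0];d=P[:,:2]-seat;L=np.c_[d@ax,d@ay,P[:,2]]
    for nm,k in(("latch",(abs(L[:,0])<.04)&(abs(L[:,1]+.06)<.06)&(L[:,2]>.127)&(L[:,2]<.2)),("wall",(abs(L[:,0])<.075)&(abs(L[:,1]+.06)<.06)&(L[:,2]>.113)&(L[:,2]<.122)),
      ("cheek-",(abs(L[:,0])<.018)&(abs(L[:,1]+.025)<.02)&(L[:,2]>.095)&(L[:,2]<.118)),("cheek+",(abs(L[:,0])<.018)&(abs(L[:,1]-.025)<.02)&(L[:,2]>.095)&(L[:,2]<.118)),("guard",(abs(L[:,0])<.07)&(abs(L[:,1]-.06)<.05)&(L[:,2]>.115)&(L[:,2]<.13))):
        print(n,nm,k.sum(),np.percentile(L[k],[4,50,96],axis=0).tolist())
go(.4615,-.107,.01,173.5)
E
```

```text
top latch 201 [[-0.014414237990303742, -0.09083615896811291, 0.13079654921258066], [-0.001449832208573462, -0.07187157280419236, 0.14246786640326214], [0.011692475096246827, -0.041392585451273875, 0.14625914112238325]]
top wall 281 [[-0.06950120528862518, -0.07902008036459977, 0.11483243832641751], [-0.014071257100927659, -0.0726095914314919, 0.11835513536517928], [0.06876861833087981, -0.061797601921798395, 0.12133806559347309]]
top cheek- 53 [[-0.017320604328097823, -0.034002486722847954, 0.09739065127160325], [-0.001164391020100784, -0.029820983582061134, 0.10653288686218843], [0.016447204897991074, -0.025349631177306025, 0.11135797031907868]]
top cheek+ 74 [[-0.01650842299110805, 0.02652112265507339, 0.09766403093384325], [-0.00010938539960094189, 0.030319161280727116, 0.1060250447824661], [0.016554912642663497, 0.03508547638625848, 0.11101160375808489]]
top guard 1271 [[-0.06441111966576367, 0.05947588382898774, 0.11821293318893655], [-0.000635684048583883, 0.08438084068254953, 0.12187558088227934], [0.06410601304838982, 0.10795202656155017, 0.12609376734006927]]
side latch 232 
[... 430 characters left out ...]
0 [[-0.0166136185779137, -0.035092682015037985, 0.09595095141001159], [0.0001397787878495249, -0.029054569284939803, 0.10583322881980545], [0.016978599584119333, -0.02558595594779069, 0.11228006954189299]]
side cheek+ 86 [[-0.01684446917233666, 0.028006233351040893, 0.09648203166002982], [0.0004039426833094213, 0.03239261758025193, 0.10704331156919722], [0.01657147394722452, 0.0344493245772124, 0.11179330015052932]]
side guard 1789 [[-0.06531168971582973, 0.05966926621753896, 0.11989394350613375], [-0.0014465751875377597, 0.08489243492968165, 0.12277112207683905], [0.06453518944052934, 0.1081086697904751, 0.1260551987754109]]
now yaw 83.5 shift [117.5  -1.4 111.1] turn -1.570 q6 -0.23 t 7.85
```

```bash
python3 -m handwheel '[[119,-1,0,-0.15,1],[119,-1,0,-0.3,1],[119,-1,0,-0.45,1],[119,-1,0,-0.6,1],[119,-1,0,-0.75,1],[119,-1,0,-0.9,1],[119,-1,0,-1.05,1],[119,-1,0,-1.2,1]]'; python3 -c "
from h import *
go(.4615,-.107,.01,173.5)"
```

```text
clock: 8.65
tcp_pos: [0.4591, -0.1062, 0.1215]
orientation: [-0.0, -0.519, 0.854, 0.001]
wrist_force: [0.2, 0.4, -0.6]
finger_gap: 0.0853
grip_force: 0.0
now yaw 152.6 shift [ -0.4  -2.7 111.4] turn -0.365 q6 -1.49 t 8.65
```

```bash
python3 -m handwheel '[[0,0,0,-0.15,1],[0,0,0,-0.3,1],[0,0,0,-0.365,1],[0,0,0,-0.365,1]]'; python3 -c "
from h import *
go(.4618,-.104,.012,173.4)"
```

```text
clock: 9.05
tcp_pos: [0.4594, -0.1063, 0.1215]
orientation: [-0.0, -0.664, 0.748, 0.001]
wrist_force: [-0.1, -0.2, -0.6]
finger_gap: 0.0852
grip_force: 0.0
now yaw 173.2 shift [ -2.5  -2.3 109.5] turn -0.004 q6 -1.85 t 9.05
```

```bash
python3 -m handwheel '[[-2.5,-2.3,30,-0.004,1],[-2.5,-2.3,65,-0.004,1],[-2.5,-2.3,90,-0.004,1],[-2.5,-2.3,105,-0.004,1],[-2.5,-2.3,109.5,-0.004,1],[-2.5,-2.3,109.5,-0.004,1],[-2.5,-2.3,109.5,-0.004,1]]'; python3 -m handwheel '[[0,0,0,0,0.5],[0,0,0,0,0.5],[0,0,0,0,0.5],[0,0,0,0,0.5],[0,0,0,0,0.5],[0,0,0,0,0.5]]' 60;  python3 -m handwheel '[[0,0,-5,0,0.5],[0,0,-20,0,0.5],[0,0,-60,0,0.5],[0,0,-100,0,0.5],[0,0,-130,0,0.5],[0,0,-150,0,0.5],[0,0,-150,0,0.5],[0,0,-150,0,0.5]]'; python3 -c "
from h import *
go(.5918,.065,.165,173.4)"
```

```text
clock: 9.75
tcp_pos: [0.4641, -0.1048, 0.013]
orientation: [0.0, -0.665, 0.747, -0.0]
wrist_force: [-0.1, 0.4, -0.2]
finger_gap: 0.0853
grip_force: 0.0
clock: 10.35
tcp_pos: [0.464, -0.1048, 0.0133]
orientation: [0.0, -0.665, 0.747, -0.0]
wrist_force: [-2.3, 1.7, 7.1]
finger_gap: 0.0589
grip_force: 64.3
clock: 11.15
tcp_pos: [0.4636, -0.1045, 0.1617]
orientation: [0.0, -0.665, 0.747, 0.0]
wrist_force: [0.0, 0.1, -3.4]
finger_gap: 0.0585
grip_force: 66.6
now yaw 173.4 shift [-183.1 -107.8   -3.2] turn 0.000 q6 -1.85 t 11.15
```

```bash
python3 -m handwheel '[[-10,-5,-30,0,0.5],[-40,-25,-45,0,0.5],[-80,-47,-45,0,0.5],[-120,-70,-45,0,0.5],[-155,-92,-45,0,0.5],[-183,-108,-45,0,0.5],[-183,-108,-45,0,0.5],[-183,-108,-45,0,0.5]]'; python3 - <<'E'
from h import *
go(.5918,.065,.12,173.4)
a=cam("top");b=cam("side")
cv2.imwrite("pics/f.png",np.hstack([cv2.resize(a["color"][130:240,210:320],None,fx=3.6,fy=3.6,interpolation=2),cv2.resize(b["color"][200:310,250:360],None,fx=3.6,fy=3.6,interpolation=2)]))
E
```

```text
clock: 11.95
tcp_pos: [0.591, 0.0655, 0.2043]
orientation: [-0.002, -0.666, 0.746, 0.002]
wrist_force: [-1.1, -1.0, -4.3]
finger_gap: 0.0589
grip_force: 66.9
now yaw 173.5 shift [ 0.3 -1.2 84.3] turn 0.002 q6 -1.48 t 11.95
```

View pics/f.png

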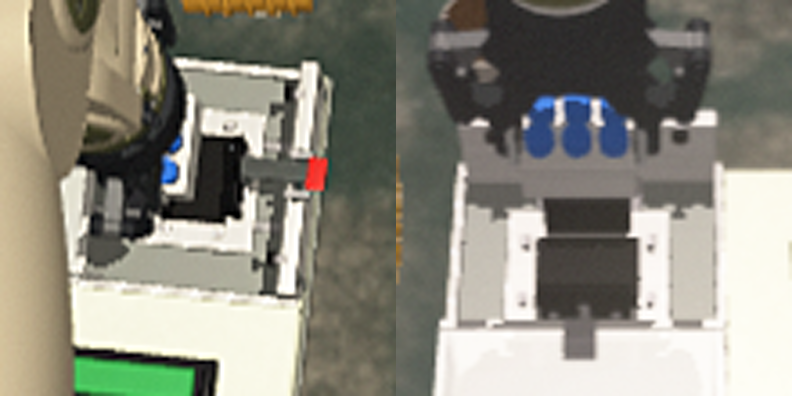

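Block is held level above the carriage: in the side view its caps (577,130) line up with the cheeks (588,220) allowing for perspective. Lowering.

```bash
python3 -m handwheel '[[0,-1,25,0,0.5],[0,-1,55,0,0.5],[0,-1,80,0,0.5],[0,-1,95,0,0.5],[0,-1,105,0,0.5],[0,-1,115,0,0.5],[0,-1,120,0,0.5],[0,-1,120,0,0.5]]';python3 -c "
from h import *
go(.5918,.065,.0773,173.4)"
```

```text
clock: 12.85
tcp_pos: [0.5928, 0.0644, 0.0869]
orientation: [-0.0, -0.665, 0.747, 0.0]
wrist_force: [0.3, 0.9, -3.0]
finger_gap: 0.0584
grip_force: 66.8
now yaw 173.4 shift [-0.5  1.1  9.6] turn -0.000 q6 -1.48 t 12.85
```

```bash
python3 -m handwheel '[[0,1,3,0,0.5],[0,1,5,0,0.5],[0,1,7,0,0.5],[0,1,8,0,0.5],[0,1,8,0,0.5]]';python3 -m handwheel '[[0,0,1,0,0.5],[0,0,1.5,0,0.5],[0,0,1.5,0,0.5]]'
```

```text
clock: 13.35
tcp_pos: [0.5921, 0.0648, 0.0791]
orientation: [0.0, -0.665, 0.747, 0.0]
wrist_force: [0.3, 0.1, -3.4]
finger_gap: 0.0586
grip_force: 66.9
clock: 13.65
tcp_pos: [0.5921, 0.0648, 0.0776]
orientation: [-0.0, -0.665, 0.747, 0.0]
wrist_force: [0.9, -0.3, -4.1]
finger_gap: 0.0584
grip_force: 66.9
```

```bash
python3 -m handwheel '[[0,0,1,0,0.5],[0,0,1,0,0.5]]';python3 -m handwheel '[[0,0,1,0,0.5],[0,0,1,0,0.5]]'
```

```text
clock: 13.85
tcp_pos: [0.5922, 0.0648, 0.0774]
orientation: [0.0, -0.665, 0.747, -0.0]
wrist_force: [-1.9, 0.3, 2.3]
finger_gap: 0.0586
grip_force: 67.5
clock: 14.05
tcp_pos: [0.5922, 0.0648, 0.0774]
orientation: [0.0, -0.665, 0.747, -0.0]
wrist_force: [-4.4, -0.2, 9.3]
finger_gap: 0.0585
grip_force: 68.4
```

Contact with the mat. Release and rise.

```bash
python3 -m handwheel '[[0,0,-1,0,1],[0,0,-1,0,1],[0,0,-1,0,1],[0,0,-1,0,1],[0,0,-1,0,1],[0,0,-20,0,1],[0,0,-60,0,1],[0,0,-100,0,1]]';python3 -m handwheel '[[0,0,-40,0,0.1],[0,0,-40,0,0.1],[-130,0,-40,0,0.1],[-130,0,-40,0,0.1],[-130,0,-40,0,0.1],[-130,0,-40,0,0.1]]'; python3 - <<'E'
from h import *
a=cam("top");b=cam("side")
for c,r in((a,(225,130,310,215)),(b,(260,225,350,320))):
    m=clip(mask(c,(95,120,60),(125,255,255)),*r);v,u=np.nonzero(m)
    if len(u)>20:p=plane(c,np.c_[u,v],.112);print(len(u),p.mean(0),cv2.minAreaRect((1000*p[:,:2]).astype(np.float32)))
cv2.imwrite("pics/g.png",np.hstack([cv2.resize(a["color"][130:240,210:320],None,fx=3.6,fy=3.6,interpolation=2),cv2.resize(b["color"][210:350,240:380],None,fx=2.83,fy=2.83,interpolation=2)[:396,:396]]))
go(.604,.19,.20,173.4)
E
```

```text
clock: 14.85
tcp_pos: [0.5912, 0.0648, 0.1757]
orientation: [-0.001, -0.665, 0.747, 0.001]
wrist_force: [1.1, 0.3, -0.2]
finger_gap: 0.0852
grip_force: 0.0
clock: 15.45
tcp_pos: [0.6068, 0.1978, 0.2145]
orientation: [0.0, -0.667, 0.745, 0.001]
wrist_force: [0.1, -1.0, -0.7]
finger_gap: 0.0085
grip_force: 0.0
187 [0.59141586 0.06314198 0.112     ] ((591.7142944335938, 63.68517303466797), (33.9019660949707, 51.03174591064453), 83.1339111328125)
now yaw 173.5 shift [ 4.8  2.1 14.7] turn 0.002 q6 -1.27 t 15.55
```

View pics/g.png

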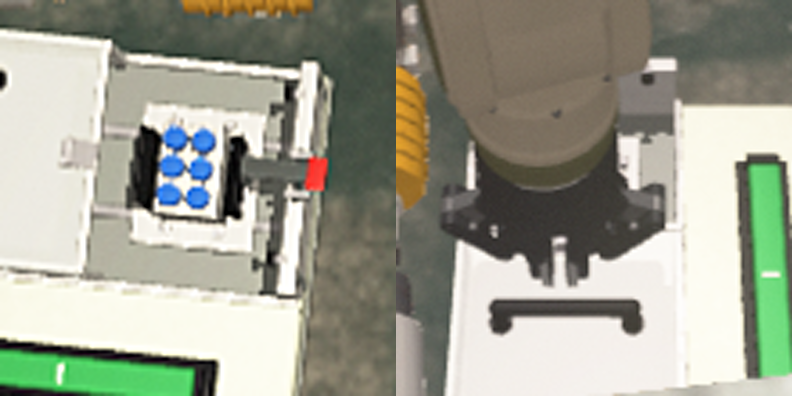

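Top view: block seated between the cheeks, caps centred near (187,167); centre measured within 2 mm of the seat. Now go behind the handle.

```bash
python3 -m handwheel '[[-26,0,0,0,0],[-26,0,0,0,0],[-26,0,0,0,0]]';python3 -m handwheel '[[0,0,30,0,0],[0,0,60,0,0],[0,0,75,0,0],[0,0,79,0,0],[0,0,79,0,0]]'; python3 -c "
from h import *
go(.604,.19,.134,173.4)"
```

```text
clock: 15.85
tcp_pos: [0.61, 0.2187, 0.2153]
orientation: [-0.0, -0.665, 0.747, -0.0]
wrist_force: [-0.5, -0.0, 0.3]
finger_gap: -0.0001
grip_force: 0.0
clock: 16.35
tcp_pos: [0.6097, 0.2185, 0.1363]
orientation: [-0.001, -0.665, 0.747, 0.0]
wrist_force: [-0.0, 0.6, 1.1]
finger_gap: -0.0002
grip_force: 0.0
now yaw 173.3 shift [29.   2.4  2.4] turn -0.001 q6 -1.23 t 16.35
```

```bash
python3 -m handwheel '[[5,2,1,0,0],[10,2,1,0,0],[20,2,1,0,0],[40,2,1,0,0],[60,2,1,0,0],[80,2,1,0,0],[100,2,1,0,0],[115,2,1,0,0]]'; python3 -m handwheel '[[5,0,0,0,0],[10,0,0,0,0],[12,0,0,0,0],[12,0,0,0,0]]'; python3 -c "
from h import *
go(.604,.19,.134,173.4)"
```

```text
clock: 17.15
tcp_pos: [0.5953, 0.105, 0.1368]
orientation: [0.001, -0.665, 0.747, -0.0]
wrist_force: [2.8, 12.0, 2.8]
finger_gap: -0.0001
grip_force: 6.3
clock: 17.55
tcp_pos: [0.5942, 0.0948, 0.1368]
orientation: [0.002, -0.666, 0.746, 0.0]
wrist_force: [0.7, 5.8, 2.2]
finger_gap: 0.0003
grip_force: 2.8
now yaw 173.4 shift [-95.7   1.1   3. ] turn 0.001 q6 -1.43 t 17.55
```

```bash
python3 -m handwheel '[[4,0,0,0,0],[8,0,0,0,0],[12,0,0,0,0],[14,0,0,0,0],[16,0,0,0,0],[16,0,0,0,0]]'; python3 -m handwheel '[[2,0,0,0,0],[4,0,0,0,0],[6,0,0,0,0],[6,0,0,0,0]]'; python3 - <<'E'
from h import *
go(.604,.19,.134,173.4)
a=cam("top");cv2.imwrite("pics/h.png",cv2.resize(a["color"][130:240,210:320],None,fx=4,fy=4,interpolation=2))
E
```

```text
clock: 18.15
tcp_pos: [0.5929, 0.0843, 0.1369]
orientation: [0.006, -0.667, 0.745, 0.004]
wrist_force: [2.7, 22.2, 1.4]
finger_gap: 0.0004
grip_force: 11.4
clock: 18.55
tcp_pos: [0.5928, 0.0837, 0.137]
orientation: [0.01, -0.668, 0.744, 0.007]
wrist_force: [4.7, 39.7, 1.1]
finger_gap: 0.0002
grip_force: 19.9
now yaw 173.9 shift [-1.068e+02  1.000e-01  5.600e+00] turn 0.009 q6 -1.47 t 18.55
```

View pics/h.png

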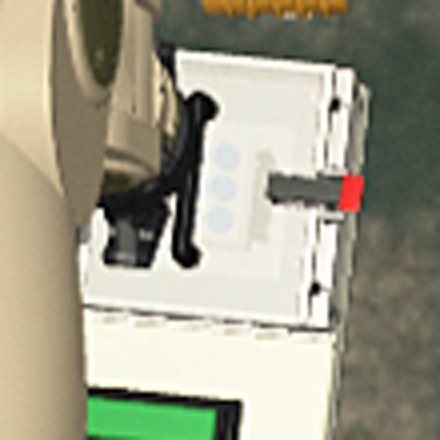

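Guard reaches the end wall (edge at ~(325,190) in the crop), force rising against the hard stop. Ease off and lift.

```bash
python3 -m handwheel '[[-8,0,0,0,0],[-16,0,0,0,0],[-30,0,0,0,0],[-30,0,-40,0,0],[-30,0,-80,0,0],[-80,0,-80,0,0],[-80,0,-80,0,0]]'; python3 - <<'E'
from h import *
s=sensors.get_state();print(s["wrist_force"],s["tcp_pos"])
a=cam("top");b=cam("side")
np.save("top1.npy",a,allow_pickle=True)
for c,r in((a,(210,140,300,205)),(b,(270,225,340,300))):
    m=clip(mask(c,(0,0,0),(180,255,70)),*r)
    for z in(.151,):
        x=rect(c,m,z);print(x[0],x[2],x[3])
P=cloud(b);seat=np.array([.5915,.062]);A=np.radians(-6.6);ax=np.array([np.cos(A),np.sin(A)]);ay=np.array([-ax[1],ax[0]])
for n,c in(("t",a),("s",b)):
    P=cloud(c)[c["z_map"]>0];d=P[:,:2]-seat;L=np.c_[d@ax,d@ay,P[:,2]]
    k=(abs(L[:,0])<.012)&(abs(L[:,1]+.065)<.03)&(L[:,2]>.1)&(L[:,2]<.17);q=L[k]
    for y in np.arange(-.095,-.035,.008):
        w=q[abs(q[:,1]-y)<.004];print(n,round(y,3),len(w),w[:,2].max().round(4) if len(w) else '',np.median(w[:,2]).round(4) if len(w) else '')
cv2.imwrite("pics/i.png",np.hstack([cv2.resize(a["color"][130:240,210:320],None,fx=3.6,fy=3.6,interpolation=2),cv2.resize(b["color"][210:320,250:360],None,fx=3.6,fy=3.6,interpolation=2)]))
E
```

```text
clock: 19.3
tcp_pos: [0.6012, 0.155, 0.2173]
orientation: [0.002, -0.666, 0.746, -0.001]
wrist_force: [0.4, 0.7, -1.1]
finger_gap: 0.0001
grip_force: 0.0
[ 0.38818976  0.69420903 -1.09518721] [0.60122636 0.15504239 0.21729662]
((589.6073608398438, 66.20245361328125), (16.56787109375, 99.803466796875), 83.1551284790039) [0.59052198 0.06807232] [252 153  12  44 213]
((594.2796020507812, 61.28216552734375), (124.28064727783203, 118.43994903564453), 0.4466485381126404) [0.60051583 0.06950298] [ 270  229   64   55 1624]
t -0.095 10 0.1462 0.1433
t -0.087 32 0.1487 0.1429
t -0.079 37 0.1466 0.1413
t -0.071 30 0.1464 0.1423
t -0.063 34 0.1457 0.1422
t -0.055 36 0.1471 0.1403
t -0.047 35 0.1459 0.1414
t -0.039 26 0.1464 0.1239
s -0.095 0  
s -0.087 0  
s -0.079 0  
s -0.071 0  
s -0.063 0  
s -0.055 0  
s -0.047 0  
s -0.039 0
```

View pics/i.png

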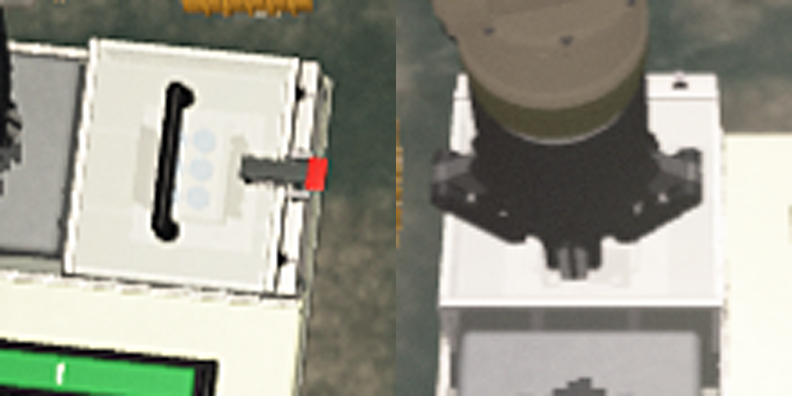

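```bash
python3 -c "
from h import *
go(.4585,.1535,.12,83.5)"; python3 -m handwheel '[[0,30,0,0.15,0],[0,60,0,0.3,0],[0,90,0,0.45,0],[0,120,0,0.6,0],[0,140,0,0.75,0],[0,140,0,0.9,0],[0,140,0,1.05,0],[0,140,0,1.2,0]]'; python3 -c "
from h import *
go(.4585,.1535,.1,83.5)"
```

```text
now yaw 173.5 shift [ 14.5 140.6  95.4] turn 1.571 q6 -1.34 t 19.4
clock: 20.2
tcp_pos: [0.4602, 0.1664, 0.2151]
orientation: [-0.001, -0.124, 0.992, -0.0]
wrist_force: [0.5, -0.5, -0.2]
finger_gap: 0.0
grip_force: 0.0
now yaw 104.2 shift [  4.7 -12.  115.1] turn 0.362 q6 -0.07 t 20.2
```

```bash
python3 -m handwheel '[[5,-12,30,0.15,0],[5,-12,60,0.3,0],[5,-12,90,0.362,0],[5,-12,110,0.362,0],[5,-12,115,0.362,0],[5,-12,115,0.362,0]]'; python3 - <<'E'
from h import *
go(.4585,.1535,.076,83.5)
a=cam("top");cv2.imwrite("pics/j.png",cv2.resize(a["color"][140:250,165:305],None,fx=4,fy=4,interpolation=2))
x=rect(a,clip(mask(a,(0,0,0),(180,255,70)),225,140,290,198),.151);print(x[0],x[2],x[3])
E
```

```text
clock: 20.8
tcp_pos: [0.4583, 0.1538, 0.0998]
orientation: [-0.001, 0.054, 0.999, -0.0]
wrist_force: [-0.7, -0.3, 1.3]
finger_gap: 0.0
grip_force: 0.0
now yaw 83.9 shift [-0.3 -0.2 23.8] turn 0.006 q6 0.26 t 20.8
((589.588134765625, 66.0091552734375), (16.554367065429688, 99.81412506103516), 83.41348266601562) [0.59057539 0.06808372] [252 153  12  44 211]
```

```bash
python3 -m handwheel '[[0,0,15,0,0],[0,0,23,0,0],[0,0,27,0,0],[0,0,31,0,0],[0,0,33,0,0],[0,0,34,0,0],[0,0,34,0,0],[0,0,34,0,0]]'
```

```text
clock: 21.65
tcp_pos: [0.4595, 0.1547, 0.0672]
orientation: [0.0, 0.053, 0.999, 0.0]
wrist_force: [-1.8, -0.9, 4.8]
finger_gap: -0.0003
grip_force: 2.5
```

```bash
python3 -m handwheel '[[0,0,1,0,0],[0,0,2,0,0],[0,0,2.5,0,0],[0,0,2.5,0,0],[0,0,2.5,0,0]]'
```

```text
clock: 22.15
tcp_pos: [0.4596, 0.1547, 0.0666]
orientation: [0.001, 0.053, 0.999, 0.0]
wrist_force: [-7.0, -2.0, 22.4]
finger_gap: -0.0003
grip_force: 10.9
```

Bottom stop reached. Let go and verify.

```bash
python3 -m handwheel '[[0,0,-3,0,0],[0,0,-12,0,0],[0,0,-40,0,0],[0,0,-80,0,0],[0,0,-120,0,0],[0,0,-150,0,0],[0,-150,-150,0,0],[0,-150,-150,0,0]]';python3 -m handwheel '[[0,-50,0,0,0],[0,-150,0,0,0],[0,-150,0,0,0],[0,-150,0,0,0],[0,-150,0,0,0]]'; python3 - <<'E'
from h import *
a=cam("top")
x=rect(a,clip(mask(a,(0,0,0),(180,255,70)),225,140,290,198),.151);print(x[0],x[2],x[3])
x=rect(a,clip(mask(a,(45,120,60),(75,255,255)),170,215,285,255),.074);print(x[0],x[2])
seat=np.array([.5915,.062]);A=np.radians(-6.6);ax=np.array([np.cos(A),np.sin(A)]);ay=np.array([-ax[1],ax[0]])
P=cloud(a)[a["z_map"]>0];d=P[:,:2]-seat;L=np.c_[d@ax,d@ay,P[:,2]]
k=(abs(L[:,0])<.008)&(L[:,1]>-.09)&(L[:,1]<-.044)&(L[:,2]>.132)&(L[:,2]<.16);print("latch slope",np.polyfit(L[k,1],L[k,2],1))
c=np.load("top0.npy",allow_pickle=True).item();P=cloud(c)[c["z_map"]>0];d=P[:,:2]-seat;L=np.c_[d@ax,d@ay,P[:,2]]
k=(abs(L[:,0])<.008)&(L[:,1]>-.09)&(L[:,1]<-.044)&(L[:,2]>.132)&(L[:,2]<.16);print("initial",np.polyfit(L[k,1],L[k,2],1))
print(sensors.get_state()["tcp_pos"],sensors.get_state()["wrist_force"])
E
```

```text
clock: 22.95
tcp_pos: [0.4496, 0.0553, 0.2157]
orientation: [0.002, 0.051, 0.999, 0.0]
wrist_force: [0.8, -1.3, -0.1]
finger_gap: -0.0003
grip_force: 0.0
clock: 23.45
tcp_pos: [0.4325, -0.0952, 0.2142]
orientation: [0.0, 0.055, 0.998, 0.0]
wrist_force: [-0.6, 0.6, -0.8]
finger_gap: 0.0002
grip_force: 0.0
((589.6073608398438, 66.20245361328125), (16.56787109375, 99.803466796875), 83.1551284790039) [0.59049001 0.06812639] [252 153  12  44 213]
((458.5711975097656, 153.99156188964844), (180.3968048095703, 25.5992431640625), 83.4389877319336) [0.4585999  0.15494041]
latch slope [0.00089035 0.14292757]
initial [0.01557604 0.14408527]
[ 0.43257165 -0.09399152  0.21416448] [-0.00252786  0.72259297 -0.12816686]
```

Guard has stayed put, the latch is level (slope as at the start), and the bar is up.

```bash
python3 -c "
from workcell import workorder
print(workorder.hand_in())"
```

```text
the job is handed in; nothing more can be done
None
```

The job is handed in (no verdict came back): the blue-capped block is on the carriage mat, the guard is shut with the latch level, and the start bar was pressed to its stop near the middle and came back up. I saw no sign of the other blocks, tin or ring moving, but took no final measurement of them.

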